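# Bring the boom microscope over the processor and hold it there

### The job

The chip on the clamped circuit board is to be inspected: with the boom still parked and locked, slide the stand's carriage along its rail until the microscope is in line with the chip. Then squeeze the red lock button on the boom's grip to release the boom, and draw it out until the red ring on its tube reaches the mouth of the sleeve, so that the microscope stands over the chip. Finish while still holding the boom there by its grip, since a spring pulls it back in when it is let go; do not press on the board and leave everything else on the bench where it is.

Things in the scene. Friction and masses are not known exactly. Their poses are not given: they have to be found in the camera images.
- stand: the microscope stand's fixed base: a white steel plate, 400 mm (x) by 430 mm (y), 8 mm thick, with a blue mat, and an aluminium rail along its x axis near its left (+y) edge. Origin on the bench, under the middle of the rail. Its x axis runs along the rail away from the robot, the boom points along its -y axis; all other stand parts stay parallel to these axes. The stand stands turned by up to 9 degrees
- carriage (a joint): position of the white carriage on the rail, m, 0 to 0.14; grows along the stand's +x (away from the robot). Moves with about 4 N of friction and stays where it is left. It carries the chrome post, the sleeve and the boom
- knob_center (a point): centre of the black round knob that moves the carriage: upright cylinder 28 mm across, 34 mm high (17 mm below to 17 mm above this point, which lies 83 mm above the bench), on a thin stem; the carriage's flat top lies 29 mm below this point. The chrome post (25 mm across at this height, 40 mm at its foot) stands 110 mm from it along the stand's +x; the boom crosses in front of the post 178 to 220 mm above the bench (its grip reaches 266 mm), the post's top ring reaches 335 mm
- boom (a joint): extension of the telescoping boom, m: 0 parked in the sleeve, 0.13 fully out; grows as the boom is drawn out along the stand's -y. The red ring is level with the sleeve's mouth at 0.080. A spring draws it back in with about 5 N; the lock holds it only at 0, and it latches by itself when the boom returns there
- sleeve_mouth (a point): centre of the mouth of the sleeve (black square collar, 37 mm wide) from which the bright 22 mm square tube is drawn; black graduations every 10 mm on the tube, the 80 mm one is a red ring 4 mm wide, hidden in the sleeve at the start
- head: the boom's end: grip, microscope and lock button together, moving with the boom (origin not on the part: use the points)
- grip_center (a point): centre of the black grip on the boom's end: an upright block 30 mm thick (stand's x), 44 mm long (along the boom), of which 45 mm stands free above the white head (22 mm above and below this point). The red lock button sticks out of its +x side at this point; gripping the block across its thickness (fingers closing along the stand's x) squeezes the button in. 244 mm above the bench
- lock_button (a joint): how far the red lock button (18 mm across, standing 7 mm out of the grip) is pressed, m: 0 out, 0.007 flush, 0.008 limit. From 0.004 on the boom is released; it takes about 2 N to start and 5 N when flush
- button_face (a point): centre of the red button's outer face, 22 mm from grip_center towards the stand's +x when not pressed
- lens (a point): centre of the underside of the microscope (white upright cylinder 38 mm across, with a ring light 54 mm across), 105 mm above the bench, 51 mm from grip_center along the stand's -y
- chip (a point): centre of the top of the chip: black square 22 mm, silver middle, on the green board; 41 mm above the bench. The board stands square to the stand, at such a distance that the lens comes over the chip's line when the red ring is at the sleeve's mouth
- board: green circuit board 135 x 96 mm clamped in an aluminium and black holder 165 x 128 mm, up to 47 mm above the bench, fixed on the base plate; origin under the chip
- flux_bottle: white plastic flux bottle with a pointed spout, 36 mm across, 98 mm tall, standing on the base plate at its robot side; origin at the centre of its underside
- tweezers: steel tweezers, 120 mm long and 6 mm high, lying on the base plate at its robot side; origin at the middle, on the underside
- solder_spool: grey spool of solder, 56 mm across, 40 mm high, to the robot's right; origin at the centre of its underside
- alcohol_bottle: white bottle with blue label and red cap, 54 mm across, 150 mm tall, to the robot's right; origin at the centre of its underside
- parts_tray: open blue plastic tray with six compartments, 120 x 160 mm, 28 mm high, to the robot's right; origin at the centre of its underside
- screwdriver: yellow-handled screwdriver, 160 mm long, lying to the robot's right
- esd_brush: black-handled brush, 150 mm long, lying to the robot's right of the base plate

How it is judged (in metres and radians):
On the way, in this order (a step that is already met when the one before it is completed fails the run):
1. with the boom parked and its lock button out, the microscope is in line with the chip (within 6 mm along the rail) (x of lens in the frame of chip between -0.006 and 0.006 m and value of joint boom below 0.004 m and value of joint lock_button below 0.002 m), for 0.2 s.
2. the lock button is pressed in while the boom is still parked (value of joint lock_button above 0.004 m and value of joint boom below 0.01 m), for 0.05 s.
At the end, for the whole second after the job is handed in: The boom is out 80 mm with a tolerance of 5 mm (red ring at the sleeve's mouth), the lens is within 7 mm of the chip along the rail and 9 mm in all, boom and carriage are still, and the gripper's fingers are holding the boom's head (contact force above 3 N) (value of joint boom between 0.075 and 0.085 m and x of lens in the frame of chip between -0.007 and 0.007 m and horizontal distance between lens and chip below 0.009 m and contact force between the fingers and head above 3 N and velocity of joint boom between -0.01 and 0.01 m/s and velocity of joint carriage between -0.01 and 0.01 m/s); the arm keeps its last pose, push and grip.
It fails at once if the robot presses on the circuit board or its holder (contact force between any of the fingers, the arm and board above 3 N).
It fails at once if a bystander (bottle, tool, spool, tray) is shoved by more than 30 mm (distance of any of flux_bottle, tweezers, solder_spool, alcohol_bottle, parts_tray, screwdriver, esd_brush from where it was at the start of the episode above 0.03 m).
It fails at once if a standing bottle is tipped by more than 30 degrees (angle between any of flux_bottle, alcohol_bottle's own z axis and vertical above 0.52 rad).
It also fails if it takes over 51 s, if anything falls off the work surface, if the arm or the gripper's body presses on something with over 40 N, if the wrist force passes 120 N, or if a joint passes its speed limit or range.

### The arm

A 6-joint arm with a two-finger parallel gripper is mounted at the origin on the work surface. World frame = base frame: x ahead of the robot, y to its left, z up, the work surface at z = 0. Lengths are in mm, angles in rad, forces in N, time in s.
With the tool pointing down it reaches from about 400 to 825 mm from the base axis. Payload 7 kg.
Tool frame: the origin (TCP) lies at the very end of the fingers, on their centre line; the grasp point (between the pads) lies 19 mm behind it; z points along the fingers, y is the direction in which the jaws open and shut (so a half turn about z gives the same grasp; the last joint's range is limited). The gripper opens to 88 mm and grips with 3 to 60 N. Pads are 19 mm wide; open, the fingers measure 130 mm over their backs; the gripper's body (78 mm by 193 mm) begins 47 mm behind the grasp point.
Start: joints at [-0.903, 0.359, 0.012, 0, -1.224, -0.288], TCP at [250.218, -626.886, 226.561] pointing down, gripper open.
Joint ranges: [-3.07, 3.07], [-1.43, 2.12], [-1.02, 1.25], [-3.03, 1.67], [-3.05, -0], [-3.03, 3.03]. Speed limits (rad/s): [2.39, 2.39, 3.01, 3.14, 3.14, 3.14].

### API

Orientations are given as a unit quaternion [x, y, z, w].
In Python, from plant import bot gives the robot as it stands. Calls block until the motion is done:
- bot.move_ptp(position, orientation): joint-space move of the TCP to a pose.
- bot.line_to(position, velocity=150, ori=None): straight line of the TCP; ori=None keeps the orientation; velocity is the mean speed in mm/s.
- bot.move_joints(angles): joint-space move.
- bot.move_gripper(opening, force=None): finger opening in mm; force is the grip in N (None keeps the last); returns when the fingers have stopped.
- bot.pause(seconds).
- bot.solve_ik(position, orientation): joint angles nearest the present ones, or None.
- bot.read_state(): the state.
- bot.camera(name): name is "side" or "top" or "wrist"; returns the picture (400x640x3 uint8, red, green, blue); there is no depth.
- bot.get_calibration(name): a dict with "fx", "fy", "cx", "cy" (pixels), "view" (4x4, takes a point from world to camera coordinates); the wrist camera has in their place "T_tool_cam" (4x4, takes a point from camera to tool coordinates, whose origin is the TCP and whose axes are the flange's). Camera axes: x right, y up, looking along -z (the intrinsics and any distortion apply to the point x, -y, -z); pixel columns grow to the right and rows downward; lengths in mm; the calibration is good to about 2 mm. A picture is of the moment at which its call begins: read the wrist's pose just before it. get_calibration takes no time and is no camera call.
A pose or a line that the arm cannot do raises bot.Unreachable and nothing moves.
- bot.close_job(): hands the job in, once; it reports no verdict.
The state is a dict: "t": time; "joint_pos": joint angles; "qvel": joint speeds; "tau": joint torques, N m; "tcp_pos": TCP position; "eef_rot": TCP orientation; "contact_force": force on the tool from outside, world axes, zero at the start; "moment": the same for the moment, N m; "width": finger opening in mm.
Only numpy, scipy, OpenCV 4.12 (cv2) and the standard library are available. Lean on these libraries where they do the work, as an engineer would, in place of code of your own. Each camera call takes 0.05 s, during which the arm holds its last target. There are 200 camera calls.

## Working session

There is one attempt and no reset: what is moved stays moved. The work goes in short steps, each a Python script; the robot and the scene stay as the last script left them, time stands still between calls to the robot, and variables do not carry over. Pictures are saved under pics/ and viewed, about 8 in all and at most 12, crops included, and the job is handed in when it is done.

```bash
ls; mkdir -p pics
python3 - <<'E'
from plant import bot
import cv2, numpy as np
for n in ("side","top"):
    im=bot.camera(n); cv2.imwrite(f"pics/{n}0.png",im[:,:,::-1])
    c=bot.get_calibration(n); print(n,{k:np.round(v,3).tolist() if not isinstance(v,str) else v for k,v in c.items()})
c=bot.get_calibration("wrist"); print(c)
s=bot.read_state(); print(s)
E
```

```text
pics
side {'fx': 469.929, 'fy': 469.929, 'cx': 323.497, 'cy': 199.821, 'view': [[-0.72, -0.694, -0.022, 347.091], [0.408, -0.449, 0.795, -367.435], [-0.561, 0.563, 0.607, -945.463], [0.0, 0.0, 0.0, 1.0]]}
top {'fx': 421.948, 'fy': 421.948, 'cx': 313.541, 'cy': 196.166, 'view': [[-0.028, -1.0, 0.011, -48.905], [0.989, -0.026, 0.144, -533.134], [-0.143, 0.014, 0.99, -1086.696], [0.0, 0.0, 0.0, 1.0]]}
{'fx': 350.9538724666917, 'fy': 350.9538724666917, 'cx': 318.85133376261126, 'cy': 200.74904310287164, 'T_tool_cam': array([[ 5.94454346e-04,  9.59649473e-01,  2.81198392e-01,
         7.60712689e+01],
       [ 9.99999746e-01, -4.59623153e-04, -5.45440809e-04,
        -1.01384421e+00],
       [-3.94186693e-04,  2.81198645e-01, -9.59649502e-01,
        -1.58127148e+02],
       [ 0.00000000e+00,  0.00000000e+00,  0.00000000e+00,
         1.00000000e+00]])}
{'t': 0.1, 'joint_pos': array([-9.02888799e-01,  3.59304258e-01,  1.11768420e-02, -3.03224582e-04,
       -1.22408913e+00, -2.88127737e-01]), 'qvel': array([ 6.55316425e-04, -6.34674025e-05,  2.08164795e-03,  2.14552799e-03,
       -1.26387344e-03, -1.27125881e-04]), 'tau': array([-7.64376691e-04, -5.84163415e+01,  2.93753064e+01,  7.01565340e+00,
        1.01463767e-02, -8.30884323e-05]), 'tcp_pos': array([ 250.07206251, -626.51495612,  225.73591938]), 'eef_rot': array([-1.88700030e-01,  9.82034508e-01,  6.96091414e-04, -2.00090049e-04]), 'contact_force': array([0.43490895, 0.75315464, 0.22144515]), 'moment': array([-0.00390151,  0.00848341, -0.00162823]), 'width': 88.05288038402914}
```

View pics/top0.png

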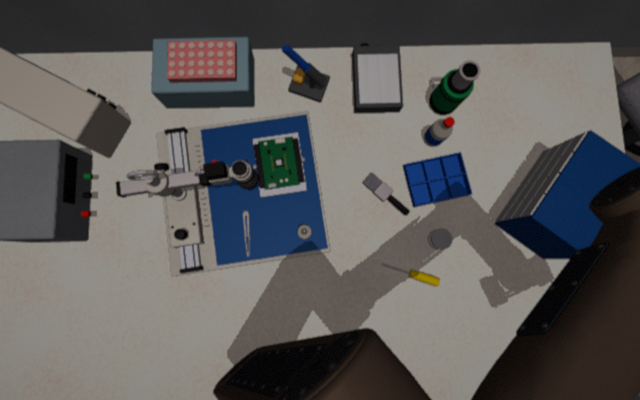

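View pics/side0.png

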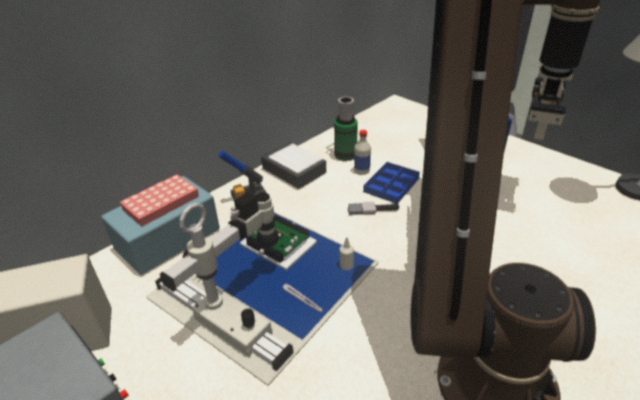

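The top view shows the knob near (181,235), the chip near (279,163), the grip near (215,173) and the mat's right edge running from (308,115) to (326,248). I'll refine these.

```bash
cat > h.py <<'E'
import numpy as np, cv2
from plant import bot
def ray(name,px,T=None):
    c=bot.get_calibration(name)
    d=np.array([(px[0]-c["cx"])/c["fx"],-(px[1]-c["cy"])/c["fy"],-1.])
    M=np.linalg.inv(np.array(c["view"])) if T is None else T@c["T_tool_cam"]
    return M[:3,3],M[:3,:3]@d
def onz(name,px,z,T=None):
    o,d=ray(name,px,T); return o+d*(z-o[2])/d[2]
def proj(name,p,T=None):
    c=bot.get_calibration(name)
    V=np.array(c["view"]) if T is None else np.linalg.inv(T@c["T_tool_cam"])
    q=V[:3,:3]@p+V[:3,3]
    return np.array([c["cx"]+c["fx"]*q[0]/-q[2], c["cy"]-c["fy"]*q[1]/-q[2]])
def tri(p1,p2):
    (a,u),(b,v)=ray("top",p1),ray("side",p2)
    s=np.linalg.lstsq(np.c_[u,-v],b-a,rcond=None)[0]
    P,Q=a+u*s[0],b+v*s[1]; return (P+Q)/2,np.linalg.norm(P-Q)
E
python3 - <<'E'
from h import *
im=cv2.imread("pics/top0.png"); hsv=cv2.cvtColor(im,cv2.COLOR_BGR2HSV)
m=cv2.inRange(hsv,(100,120,50),(125,255,255)); 
pts=[]
for r in range(130,235):
    x=np.where(m[r,290:345])[0]
    if len(x): pts.append(onz("top",(290+x.max()+.5,r),8)[:2])
vx,vy,x0,y0=cv2.fitLine(np.array(pts,np.float32),cv2.DIST_HUBER,0,.01,.01).ravel()
print("mat edge",vx,vy,x0,y0,"yaw",np.degrees(np.arctan(vy/vx)))
for n,px,z in [("chip",(279,163),41),("knobtop",(181,235),100),("grip",(215,173),266),("flux",(305,232),98)]: print(n,onz("top",px,z).round(1))
a=cv2.resize(im[105:285,110:340],None,fx=3.4,fy=3.3,interpolation=cv2.INTER_CUBIC)
cv2.imwrite("pics/topz.png",np.clip(a*1.6,0,255).astype(np.uint8))
s=cv2.imread("pics/side0.png")[170:390,140:370]
cv2.imwrite("pics/sidez.png",np.clip(cv2.resize(s,None,fx=2.7,fy=2.7,interpolation=cv2.INTER_CUBIC)*1.5,0,255).astype(np.uint8))
E
```

```text
mat edge 0.9920464 0.12587264 576.3869 -71.86349 yaw 7.2311516
chip [623.9  27.2  41. ]
knobtop [434.1 268.8 100. ]
grip [554.2 148.9 266. ]
flux [433.3 -38.6  98. ]
```

View pics/topz.png

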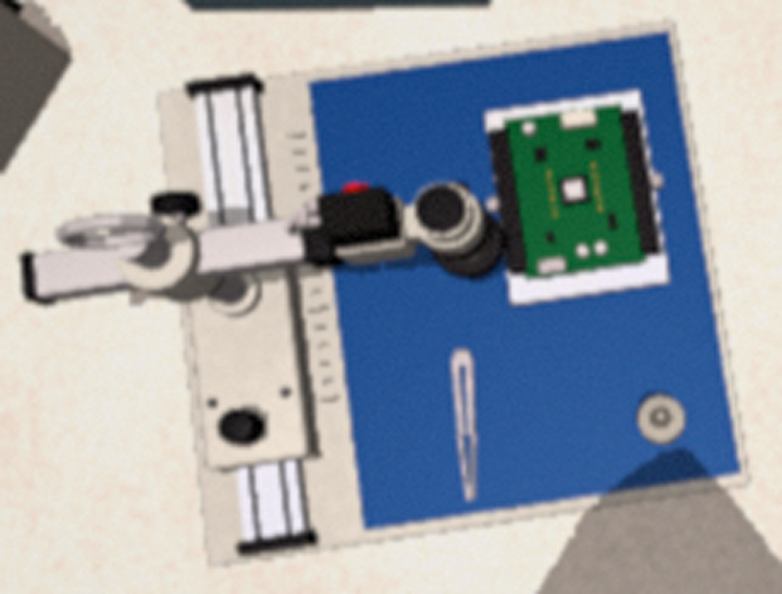

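View pics/sidez.png

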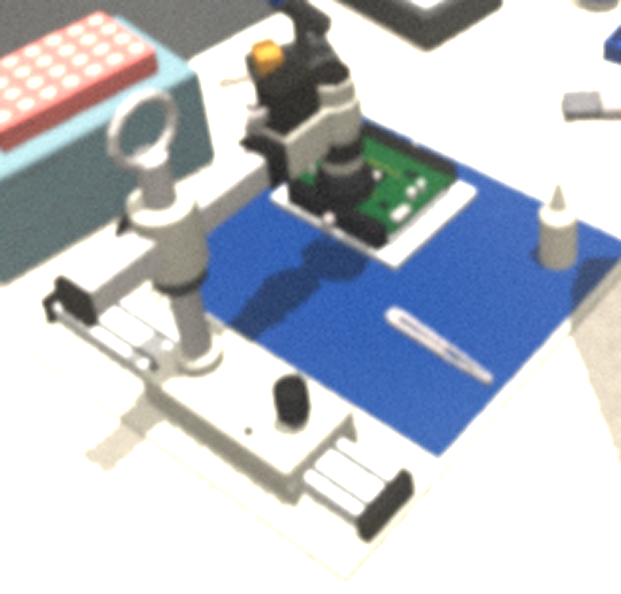

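The zoomed views give these full-image positions: chip (278.8,162.3), knob top (181.3,234), grip top (214.7,170) with the red button on its far side, and eyepiece (240,168). The flux bottle and tweezers stand clear on the near side.

```bash
cat >> h.py <<'E'
from scipy.spatial.transform import Rotation as R
psi=np.radians(7.23)
X=np.array([np.cos(psi),np.sin(psi),0]); Y=np.array([-X[1],X[0],0])
def quat(tx):   # tool pointing down, tool x along tx
    z=np.array([0,0,-1.]); return R.from_matrix(np.c_[tx,np.cross(z,tx),z]).as_quat()
QK=quat(-X); QG=quat(-Y)
def S(p): p=np.asarray(p); return np.array([p@X,p@Y,p[2]]).round(1)
def W(s): return s[0]*X+s[1]*Y+np.array([0,0,s[2]])
def tooltf():
    s=bot.read_state(); T=np.eye(4); T[:3,:3]=R.from_quat(s["eef_rot"]).as_matrix(); T[:3,3]=s["tcp_pos"]; return T
E
python3 - <<'E'
from h import *
im=cv2.imread("pics/top0.png"); hsv=cv2.cvtColor(im,cv2.COLOR_BGR2HSV)
def Z(x,y): return (110+x/3.4-.35,105+y/3.3-.35)
def SZ(x,y): return (140+x/2.7-.3,170+y/2.7-.3)
m=cv2.inRange(hsv,(100,120,50),(125,255,255)); pts=[]
for c in range(225,300):   # far mat edge
    y=np.where(m[105:140,c])[0]
    if len(y): pts.append(onz("top",(c,105+y.min()-.5),8)[:2])
v=cv2.fitLine(np.array(pts,np.float32),cv2.DIST_HUBER,0,.01,.01).ravel(); print("yaw2",np.degrees(np.arctan(-v[0]/v[1])))
chip=onz("top",Z(574,189),41); print("chip",S(chip))
print("knob",S(onz("top",Z(242,425),100)), tri(Z(242,425),SZ(292,381)))
# grip dark top
print("grip",S(onz("top",Z(357,216),266)),"corners",[S(onz("top",Z(*p),266)).tolist() for p in [(320,197),(390,188),(397,238),(330,240)]])
p,e=tri(Z(443,207),SZ(340,73)); print("eyepiece",p,e,S(p))
r=cv2.inRange(hsv,(0,130,60),(8,255,255))|cv2.inRange(hsv,(170,130,60),(180,255,255)); r[:, :205]=0; r[:,225:]=0; r[:150]=0; r[175:]=0
ys,xs=np.where(r); print("button",len(xs),xs.mean(),ys.mean(), S(onz("top",(xs.mean(),ys.mean()),244)))
k=onz("top",Z(242,425),100)
for q,P in ((QK,k*[1,1,0]+[0,0,200]),(QG,W([570,90,320]))): print(bot.solve_ik(P,q))
E
```

```text
yaw2 7.237314
chip [625.5 -50.6  41. ]
knob [468.4 212.  100. ] (array([438.11884147, 269.76169569,  98.61490298]), np.float64(0.09320058607493807))
grip [574.9  78.  266. ] corners [[590.9, 99.5, 266.0], [590.2, 55.3, 266.0], [556.7, 55.0, 266.0], [561.7, 96.6, 266.0]]
eyepiece [568.60406694  97.86488094 235.43944871] 8.226549783998063 [576.4  25.5 235.4]
button 12 214.0 161.5 [599.5  81.3 244. ]
[ 0.93355598  0.11355339 -0.37718598  0.         -1.08005696 -2.378165  ]
[ 0.6216083   0.15116835 -0.05630976  0.         -1.36331822 -0.49542099]
```

Run:
```python
from h import *
p=bot.read_state()["tcp_pos"]
bot.line_to([p[0],p[1],400],250)
for z in (470,440,410):
    try: bot.move_ptp(W([540,20,z]),QK); break
    except bot.Unreachable: print("unreach",z)
T=tooltf(); im=bot.camera("wrist"); np.save("T1.npy",T)
cv2.imwrite("pics/w1.png",im[:,:,::-1]); s=bot.read_state(); print(s["t"],s["tcp_pos"])
for n,q in (("chip",[625.5,-50.6,41]),("grip",[576,79,266]),("knob",[468.4,212,100])): print(n,proj("wrist",W(q),T))
```

```text
3.7167 [533.3286368   87.25581598 469.89253661]
chip [278.98556852 194.86199698]
grip [374.83901486 205.83789521]
knob [452.50048597 100.95216588]
```

View pics/w1.png

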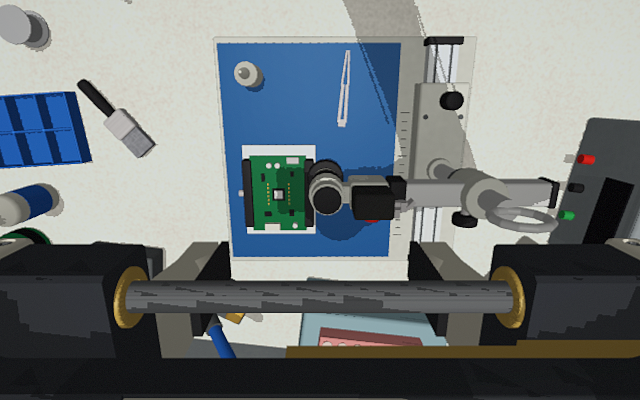

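The wrist view confirms the measurements. The chip is at (278,194), the grip top at (374,204) and the knob at (452,100), all within about 1–2 px of the predictions. Next is the knob: grasp it, slide about 49.5 mm, then look.

Run:
```python
from h import *
T=np.load("T1.npy")
for n,px,z in (("chip",(278,194),41),("gripTL",(355,188),266),("gripBR",(394,219),266),("knob",(452,100),100)): print(n,S(onz("wrist",px,z,T)))
bot.move_ptp(W([468.4,212,330]),QK)
bot.line_to(W([468.4,212,66]),180)
bot.move_gripper(20,15)
s=bot.read_state(); print(s["t"],s["width"],S(s["tcp_pos"]),s["contact_force"])
p=s["tcp_pos"]
bot.line_to(p+49.5*X,60)
bot.pause(.3)
s=bot.read_state(); print(s["t"],s["width"],S(s["tcp_pos"]),s["contact_force"])
im=bot.camera("top"); cv2.imwrite("pics/top2.png",im[:,:,::-1])
a=cv2.resize(im[105:285,110:340,::-1],None,fx=3.4,fy=3.3,interpolation=cv2.INTER_CUBIC)
cv2.imwrite("pics/topz2.png",np.clip(a*1.6,0,255).astype(np.uint8))
```

```text
chip [624.  -52.3  41. ]
gripTL [556.1  57.  266. ]
gripBR [591.  100.6 266. ]
knob [467.1 211.1 100. ]
7.2833 27.55331450378086 [469.7 216.4  66. ] [ -3.49037846  16.76741763 -10.39616314]
8.5833 27.56513900668693 [519.4 216.5  66. ] [ 2.76353762  1.83062668 -4.1406152 ]
```

View pics/topz2.png

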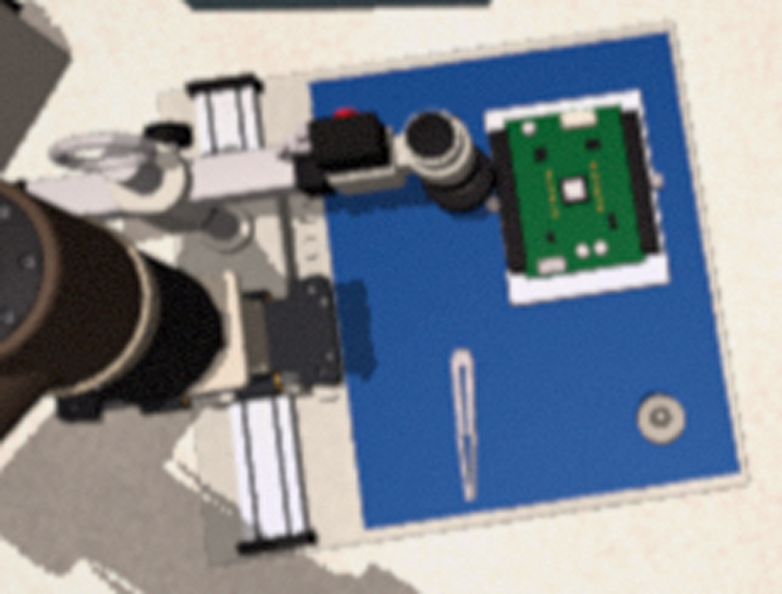

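The carriage has moved: the grip top is now near zoom (349,139) and the chip is unchanged at (574,189). I'll release the knob, lift, and check alignment from above the grip with the wrist camera.

Run:
```python
from h import *
bot.move_gripper(60)
p=bot.read_state()["tcp_pos"]
bot.line_to([p[0],p[1],410],250)
bot.move_ptp(W([625,40,410]),QG)
bot.pause(.2)
T=tooltf(); im=bot.camera("wrist"); np.save("T2.npy",T); t2=bot.camera("top")
cv2.imwrite("pics/w2.png",im[:,:,::-1]); s=bot.read_state(); print(s["t"],S(s["tcp_pos"]),s["width"])
for n,q in (("chip",[625,-51.5,41]),("gripTop",[625,79,266])): print(n,proj("wrist",W(q),T))
```

```text
12.9083 [624.9  40.2 410.1] 59.86477763704963
chip [318.76013152  86.77916344]
gripTop [318.83650242 228.84699083]
```

View pics/w2.png

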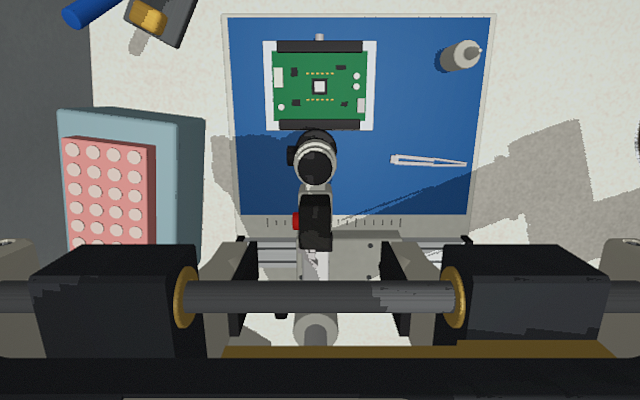

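The wrist view from above shows the chip at (319,86), the eyepiece at (315,168), and the grip spanning columns 300–332 with the red button on its left. Everything is nearly in line, so I'll put numbers on it.

Run:
```python
from h import *
T=np.load("T2.npy"); im=cv2.imread("pics/w2.png"); g=cv2.cvtColor(im,cv2.COLOR_BGR2GRAY); hsv=cv2.cvtColor(im,cv2.COLOR_BGR2HSV)
w=(g[76:97,308:332]>150); ys,xs=np.where(w); c=(308+xs.mean(),76+ys.mean()); print("chip",c,S(onz("wrist",c,41,T)))
for r in range(196,250,6): print(r,''.join(f"{v:4d}" for v in g[r,290:340:1]))
w=hsv[150:190,285:345]; 
ci=cv2.HoughCircles(cv2.GaussianBlur(g[130:195,280:350],(3,3),0),cv2.HOUGH_GRADIENT,1,8,param1=120,param2=14,minRadius=12,maxRadius=26); print(ci)
r=cv2.inRange(hsv,(0,130,60),(8,255,255)); r[:200]=0;r[240:]=0;r[:,:280]=0;r[:,340:]=0
ys,xs=np.where(r); print("button",xs.min(),xs.max(),ys.min(),ys.max(),S(onz("wrist",(xs.min()-.5,ys.mean()),244,T)))
```

```text
chip (np.float64(319.17699115044246), np.float64(85.91150442477876)) [624.4 -52.7  41. ]
196   61  61  61  59  61  61  58  56 124 152 113  40   6  13  15  18  18  16  14  17  16  17  12  12  16  18  10  18  14  12  17  18  18  16  14  14  13  12   1  77 131 133 101  88  90  90  90  90  91  92
202   59  59  61  59  61  58  59  60 130  92   6  11  15  17  18  16  14  18  16  20  17  19  18  17  14  16  23  18  18  17  15  17  13  19  15  14  14  13  13   5  99 124 103  87  90  90  91  90  90  91
208   60  58  59  58  61  60  59  65  48  22  24  25  31  29  26  28  25  28  25  27  30  24  25  39  39  42  40  40  31  24  24  27  25  24  26  26  27  23  25  20  13 113 107  87  89  90  89  89  89  88
214   70  72  66  48  47  47  49  53  40  25  24  31  28  29  28  30  25  28  27  26  28  28  23  37  40  40  42  34  27  28  27  26  26  29  26  29  27  25  25  23  35 107 113 107 108  93  85  87  85 101
220  144 131  92  57  63  64  65  66  50  23  25  27  27  27  26  24  26  24  29  28  28  28  26  27  25  27  27  27  27  29  27  28  24  29  28  29  26  29  27  20  33  95 162 193 197 196 20
[... 235 characters left out ...]
 142 142 144 141 115  74  36  23  26  24  24  41  44  42  39  42  43  43  43  43  41  41  43  43  33  25  28  25  29  26  26  26  28  27  27  27  21  40  14  85  98  94  94  94  93  94  93
238  105 105 106 106 105 106  96 102  62  14  33  45  45  42  41  41  41  42  41  43  42  44  45  42  45  42  43  41  42  44  47  45  43  42  40  40  39  43  40  36  28  29  51 101 111 108 107 106 107 107
244  164 163 162 163 166 152 135 136 102  39  16  23  40  45  43  44  45  42  43  43  44  42  43  42  42  40  41  39  42  42  42  44  44  43  43  42  43  41  41  35  31  21 102 142 147 145 145 144 144 144
[[[34.5 37.5 17.6]
  [35.5 20.5 21.7]
  [29.5 30.5 16.6]]]
button 292 298 213 229 [651.8  79.3 244. ]
```

The lens is +1 to +4 mm past the chip line, depending on the view, which is inside tolerance. After gripping, the TCP gives the true grip position and I can trim the lateral offset. Now grip and check the width.

Run:
```python
from h import *
bot.move_gripper(74)
bot.line_to(W([628,79.5,410]),200)
bot.line_to(W([628,79.5,228]),150)
s=bot.read_state(); print(s["t"],S(s["tcp_pos"]),s["contact_force"])
bot.move_gripper(20,30); bot.pause(.3)
s=bot.read_state(); print(s["t"],S(s["tcp_pos"]),s["width"],s["contact_force"])
im=bot.camera("top"); cv2.imwrite("pics/top3.png",im[:,:,::-1])
```

```text
15.1417 [628.5  79.6 229. ] [ 0.34587098 -0.1887239   1.57124629]
16.2167 [628.2  79.6 228.2] 29.772892233506386 [3.19976115 0.11272684 0.65876546]
```

The width is 29.8 mm, so the button is flush and the boom is released. Now I'll draw out 80 mm and trim x to the chip line.

Run:
```python
from h import *
bot.line_to(W([625.5,79.6-40,228]),60)
bot.line_to(W([625,79.6-80,228]),60); bot.pause(.5)
s=bot.read_state(); print(s["t"],S(s["tcp_pos"]),s["width"],S(s["contact_force"]))
im=bot.camera("top"); T=tooltf(); wi=bot.camera("wrist"); np.save("T4.npy",T); sd=bot.camera("side")
cv2.imwrite("pics/w4.png",wi[:,:,::-1]); cv2.imwrite("pics/s4.png",sd[:,:,::-1]); cv2.imwrite("pics/top4.png",im[:,:,::-1])
a=cv2.resize(np.clip(im[100:260,150:340,::-1]*1.5,0,255).astype(np.uint8),(400,337),interpolation=cv2.INTER_CUBIC)
b=cv2.resize(np.clip(sd[150:310,150:340,::-1]*1.3,0,255).astype(np.uint8),(400,337),interpolation=cv2.INTER_CUBIC)
c=wi[50:300,120:520,::-1]
cv2.imwrite("pics/m4.png",np.vstack([np.hstack([a,b]),np.hstack([c,np.zeros_like(c)])]))
```

```text
18.4 [625.3   0.8 228.2] 29.59486523970241 [4.1 4.1 0.7]
```

View pics/m4.png

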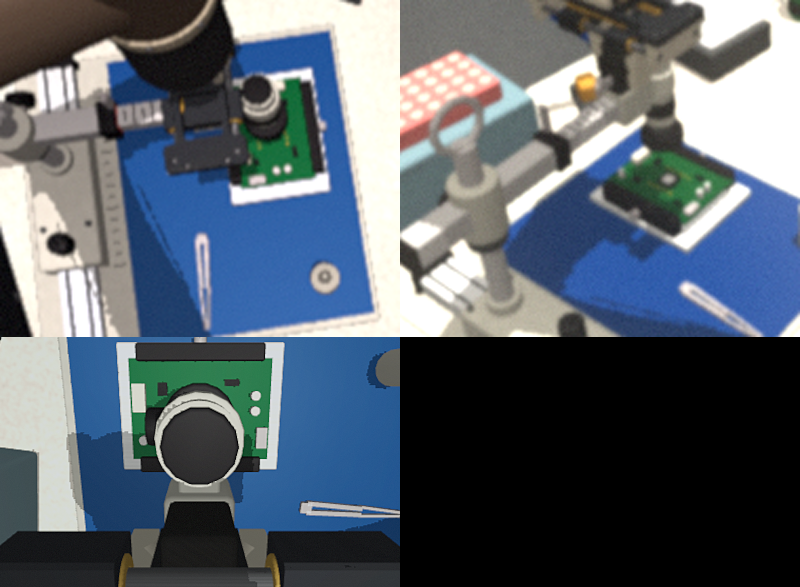

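The red ring shows at the sleeve's mouth, and the eyepiece (column 202 of the crop) is centred on the board (holder centre about 200). The TCP moved 78.8 mm, so I'll add about 1.2 mm and check the ring once more.

Run:
```python
from h import *
bot.line_to(W([624.7,79.6-81.2,228]),30); bot.pause(.5)
s=bot.read_state(); print(s["t"],S(s["tcp_pos"]),s["width"],S(s["contact_force"]))
im=bot.camera("top"); sd=bot.camera("side")
a=cv2.resize(np.clip(im[130:170,185:235,::-1]*1.5,0,255).astype(np.uint8),(400,320),interpolation=cv2.INTER_CUBIC)
b=cv2.resize(np.clip(sd[195:235,205:255,::-1]*1.3,0,255).astype(np.uint8),(400,320),interpolation=cv2.INTER_CUBIC)
cv2.imwrite("pics/m5.png",np.hstack([a,b]))
```

```text
19.3 [ 6.250e+02 -3.000e-01  2.282e+02] 29.848081336719897 [3.4 4.5 0.9]
```

View pics/m5.png

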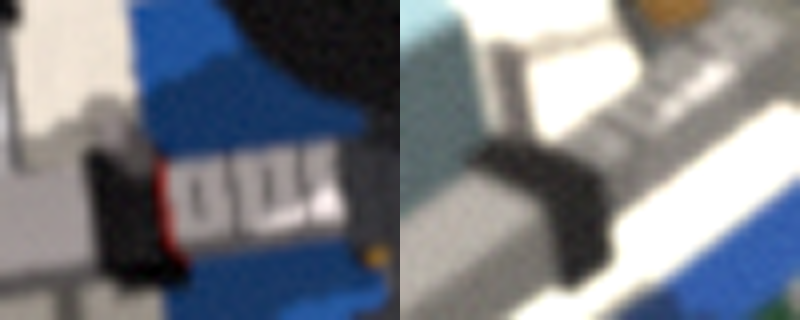

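The red ring sits right at the sleeve's mouth (crop column 165, a thin red line against the collar), and the boom has come out 79.9 mm by the TCP. Handing in.

Run:
```python
from h import *
s=bot.read_state(); print(np.abs(s["qvel"]).max(),s["width"]); bot.close_job()
```

```text
0.0017224165321699746 29.98089349911304
the job is handed in; nothing more can be done
```

I slid the carriage about 50 mm by its knob until the microscope was in line with the chip. I then gripped the boom with 30 N (fingers at 29.8 mm, so the button was flush), drew it out and handed in at about 19 s while still holding it. No verdict was reported.

- **Boom extension:** the last check gave 79.9 mm by TCP travel, and the red ring showed right at the sleeve's mouth in the top view. The side view was too blurred to show the ring.
- **Alignment along the rail:** the camera views disagreed by a few millimetres. Before gripping they put the lens between about 0 and +4 mm past the chip. I trimmed about 3 mm while drawing out. The TCP finished at stand x = 625.0, against a measured chip position of 624.0–625.5.
- **Lens over the chip:** the last wrist picture, taken before the final 1 mm move, showed the eyepiece within about 2 px of the board holder's centre.
- **State at hand-in:** the arm was still, and the force readings showed only a light load, about 4.5 N of spring pull along the boom. The gripper stayed well above the board throughout, and I saw no sign that the tweezers or flux bottle had moved.

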